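# Find the fullest sugar tin by its weight

## Task

One of the three identical closed sugar tins on the wooden serving board is clearly the fullest, and only its weight tells which. Starting at the board's handle end and working along, lift each tin in turn a few centimetres clear to feel its weight, setting it gently back upright on the board before you lift the next; then hold the heaviest up, upright and still, about 15 cm clear of the board, and finish while still holding it, the other two left standing on the board (if the last tin is the heaviest you may simply keep it in hand). Leave the mug, jar and bowl alone.

Things in the scene. Friction and masses are not known exactly. Their poses are not given: they have to be found in the camera images.
- board: dark wooden serving board, fixed to the counter, 170 mm (x) by 420 mm (y) and 18 mm thick; origin at the centre of its underside, on the counter; y runs along the board to its handle end. A 45 mm wide, 100 mm long handle juts out at the +y end. The tins stand in a row along y, about 130 mm apart
- board_handle (a point): top of the middle of the board's handle, 255 mm along the board's y from its centre
- tin_a_center (a point): centre (half-way up) of the first tin, nearest the handle: plain closed round aluminium tin, 62 mm across, 84 mm tall, flat lid, upright; z is its axis. Grip it firmly in its upper half (a deep grasp brings the lid against the palm). The three look alike; each weighs 0.14 to 0.45 kg, contents hardly shift. Which is heaviest changes each time; it outweighs the others by at least 0.17 kg
- tin_b_center (a point): centre (half-way up) of the middle tin: plain closed round aluminium tin, 62 mm across, 84 mm tall, flat lid, upright; z is its axis. Grip it firmly in its upper half (a deep grasp brings the lid against the palm). The three look alike; each weighs 0.14 to 0.45 kg, contents hardly shift. Which is heaviest changes each time; it outweighs the others by at least 0.17 kg
- tin_c_center (a point): centre (half-way up) of the last tin, farthest from the handle: plain closed round aluminium tin, 62 mm across, 84 mm tall, flat lid, upright; z is its axis. Grip it firmly in its upper half (a deep grasp brings the lid against the palm). The three look alike; each weighs 0.14 to 0.45 kg, contents hardly shift. Which is heaviest changes each time; it outweighs the others by at least 0.17 kg
- tin_a: the same tin as tin_a_center; origin at the centre of its underside, z up
- tin_b: the same tin as tin_b_center; origin at the centre of its underside, z up
- tin_c: the same tin as tin_c_center; origin at the centre of its underside, z up
- mug: white mug, 82 mm across and 90 mm tall, handle on its +y side, to be left alone; origin at the centre of its underside
- jar: glass jar, 90 mm across and 120 mm tall, to be left alone; origin at the centre of its underside
- bowl: blue bowl, 120 mm across and 50 mm tall, to be left alone; origin at the centre of its underside
Things that resemble listed ones, but are neither listed nor needed, are in the scene too. What is shaped like the tin_b but orange or purple is not meant.

How it is judged:
By the outcome, as a careful person would: the job done as asked, in the order asked, and still so for the second after the job is handed in, while the arm keeps its last pose, push and grip.
It also fails if it takes over 61 s, if anything falls off the work surface, if the arm or the gripper's body presses on something with over 40 N, if the wrist force passes 120 N, or if a joint passes its speed limit or range.

## Robot

A 7-joint arm with a two-finger parallel gripper is mounted at the origin on the work surface. World frame = base frame: x ahead of the robot, y to its left, z up, the work surface at z = 0. Lengths are in m, angles in rad, forces in N, time in s.
With the tool pointing down it reaches from about 0.425 to 0.8 m from the base axis. Payload 8.3 kg.
Tool frame: the origin (TCP) lies midway between the tips of the shut fingers; the grasp point (between the pads) lies 19 mm behind it (bot.grip_point_offset is the distance from the TCP to the grasp point, in m); z points along the fingers, y is the line along which they close (so a half turn about z gives the same grasp; the last joint's range is limited). The gripper opens to 85 mm and grips with 20 to 120 N. Pads are 22 mm wide; open, the fingers measure 114 mm over their backs; the gripper's body (76 mm by 85 mm) begins 54 mm behind the grasp point. The pads swing forward as they close: fully open they stand 13 mm farther back than shut.
Start: joints at [1.164, 0.383, 0.016, 1.37, -0.006, 1.388, -0.046], TCP at [0.211, -0.588, 0.2] pointing down, gripper open.
Joint ranges: [-2.95, 2.95], [-0.25, 2.06], [-1.52, 1.56], [0.18, 2.33], [-1.44, 4.58], [0.02, 2.06], [-3.01, 3.01]. Speed limits (rad/s): [2.39, 2.39, 3.01, 3.01, 3.14, 3.14, 3.14].

## Interface

Orientations are given as a unit quaternion [x, y, z, w].
In Python, from bench import bot gives the robot as it stands.
- The arm moves only by the tool step_arm, never from a script. Its argument "motion" is a list of rows, each an object of numbers: "grip": the closure in counts, from 0 (fully open) to 255 (shut); "x", "y", "z": the shift along the world's x, y, z in mm; "ax", "ay", "az": the turn, a rotation vector about the world's x, y, z in units of 8 degrees (1.0 is 8 degrees). In form: [{"grip": .., "x": .., "y": .., "z": .., "ax": .., "ay": .., "az": ..}, ...]. A call has exactly 5 rows; each row shifts and turns the commanded pose from where the row before left it; what a row does not reach is not made up. A row lasts 1/8 s, in which the tool goes at most 62.5 mm and 10.7 degrees, less where a joint would pass 70% of its speed; a pose out of reach is approached as far as the arm can. A call is refused whole if a number of a shift passes 62.5 or a number of a turn 1, either way. A call with a gripper value outside its range is refused whole. The fingers move at their own pace and stop on an object; "squeeze" is the grip in N (left out, the last holds). Time passes only in rows, so rows that do not move let the fingers close, or fill a call up. It gives the time, the measured TCP pose, the force, the opening and the grip force at its end, in the units of the state.
- bot.read_state(): the state, without advancing time (a new reading comes with each control period).
- bot.get_image(name): name is "scene" or "top" or "wrist"; returns the picture (420x560x3 uint8, blue, green, red); there is no depth.
- bot.camera_info(name): a dict with "fx", "fy", "cx", "cy" (pixels), "camera_from_world" (4x4, takes a point from world to camera coordinates). Camera axes: x right, y down, z forward; pixel columns grow to the right and rows downward; lengths in m; the calibration is good to about 2 mm. A picture is of the moment at which its call begins: read the wrist's pose just before it. camera_info takes no time and is no camera call; for the wrist camera it gives the pose at the moment of the call.
- bot.sign_off(): hands the job in; it is judged then, once.
The state is a dict: "clock": time; "joint_pos": joint angles; "joint_vel": joint speeds; "joint_torque": joint torques, N m; "ee_pos": TCP position; "tool_rot": TCP orientation; "ft_force": force on the tool from outside, world axes, zero at the start; "wrist_torque": the same for the moment, N m; "width": opening from 0.0 (shut) to 1.0 (fully open); "grip_force": force on a finger pad.
Only numpy, scipy, OpenCV 4.12 (cv2) and the standard library are available. Lean on these libraries where they do the work, as an engineer would, in place of code of your own. Each camera call takes 0.05 s, during which the arm holds its last target. There are 200 camera calls.

## Working session

There is one attempt and no reset: what is moved stays moved. The work goes in short steps, Python scripts to look and compute and a tool call to move; the robot and the scene stay as the last step left them, time stands still between calls to the robot, and variables do not carry over. Pictures are saved under pics/ and viewed, at most 10 in all, crops included, and the job is handed in when it is done.

Besides the shell and the picture viewer there is one more tool, called by a JSON object that holds its "op" and its "data", one argument or row to a line. step_arm: Moves the arm, as the interface text tells. Its arguments: {"type":"object","properties":{"motion":{"type":"array"},"squeeze":{"type":"number"}},"required":["motion"]}

```bash
mkdir -p pics; ls
python3 - <<'E'
from bench import bot
import cv2
for n in("scene","top"):
    cv2.imwrite(f"pics/{n}0.png",bot.get_image(n))
s=bot.read_state();print({k:s[k] for k in("clock","ee_pos","tool_rot","ft_force","width")})
print(bot.camera_info("top"))
E
```

```text
pics
{'clock': 0.1, 'ee_pos': array([ 0.21053671, -0.58793079,  0.19887458]), 'tool_rot': array([ 9.85255361e-01,  1.71087909e-01, -1.57519754e-04, -8.81313293e-04]), 'ft_force': array([ 0.08299394, -0.56587917,  0.87641801]), 'width': 1.0006939693400176}
{'fx': 379.4122357691091, 'fy': 379.4122357691091, 'cx': 278.8842153899121, 'cy': 216.07759752792455, 'camera_from_world': array([[ 0.0095229 , -0.99994726, -0.00384594, -0.05648309],
       [-0.99853475, -0.00930442, -0.05330827,  0.51066184],
       [ 0.05326967,  0.00434796, -0.9985707 ,  1.16873351],
       [ 0.        ,  0.        ,  0.        ,  1.        ]])}
```

View pics/top0.png

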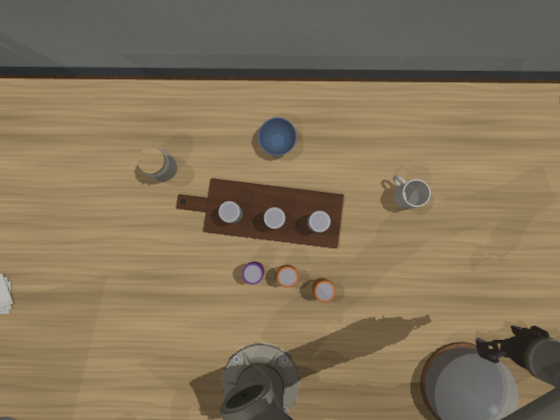

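View pics/scene0.png

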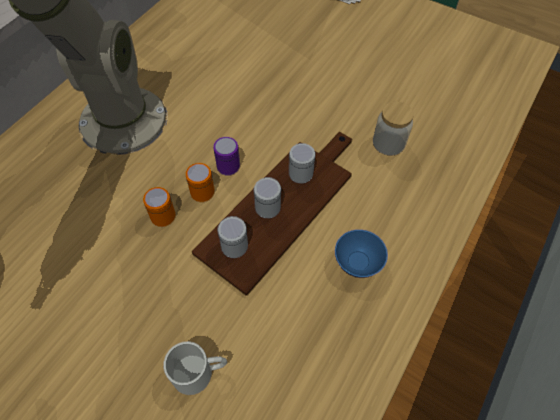

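Tins (top view): a at (230,212), b (274,218), c (319,221), with the handle at (195,203). Lookalikes are purple (253,273) and orange (287,276) and (324,290), all off the board. I choose the three plain tins on the board.

```bash
cat > h.py <<'E'
import numpy as np,cv2
from bench import bot
def ray(ci,u,v,z):
    T=ci["camera_from_world"];R=T[:3,:3];c=-R.T@T[:3,3]
    d=R.T@np.array([(u-ci["cx"])/ci["fx"],(v-ci["cy"])/ci["fy"],1]);return c+d*(z-c[2])/d[2]
def proj(ci,p):
    q=ci["camera_from_world"]@np.append(p,1);return np.array([ci["fx"]*q[0]/q[2]+ci["cx"],ci["fy"]*q[1]/q[2]+ci["cy"]])
E
python3 - <<'E'
from h import *
im=cv2.imread("pics/top0.png");ci=bot.camera_info("top")
hsv=cv2.cvtColor(im,cv2.COLOR_BGR2HSV)
m=((hsv[...,2]>125)&(hsv[...,1]<60)).astype(np.uint8)
m=cv2.morphologyEx(m,cv2.MORPH_OPEN,np.ones((3,3)))
n,l,st,ce=cv2.connectedComponentsWithStats(m)
cs=bot.camera_info("scene")
for i in range(1,n):
    x,y,w,h,a=st[i]
    if 180<x<350 and 180<y<300 and a>60:
        c=cv2.minEnclosingCircle(np.argwhere(l==i)[:,::-1].astype(np.float32))
        p=ray(ci,*c[0],.102);print(st[i],ce[i].round(1),np.round(c[0],1),round(c[1],1),p.round(4),proj(cs,p).round(0), ray(ci,*ce[i],.102).round(4))
b=cv2.resize(im[170:310,170:360],None,fx=4,fy=4,interpolation=2);cv2.imwrite("pics/crop.png",b)
E
```

```text
[219 201  21  21 350] [228.8 211.2] [228.9 211.3] 10.5 [0.5189 0.0924 0.102 ] [301. 153.] [0.5191 0.0925 0.102 ]
[264 208  21  21 351] [274.1 217.6] [274.1 217.6] 10.5 [ 0.5021 -0.0383  0.102 ] [266. 188.] [ 0.502  -0.0383  0.102 ]
[309 211  21  21 354] [319.3 221. ] [319.3 220.9] 10.6 [ 0.4935 -0.1686  0.102 ] [231. 228.] [ 0.4934 -0.1685  0.102 ]
[244 265  17  18 238] [252.1 273.4] [252.1 273.4] 8.7 [0.3415 0.0229 0.102 ] [224. 141.] [0.3415 0.0231 0.102 ]
[279 269  17  17 224] [287.1 276.9] [287.1 276.9] 8.4 [ 0.3327 -0.0773  0.102 ] [197. 168.] [ 0.3326 -0.0771  0.102 ]
[317 283  16  17 221] [324.5 291.1] [324.6 291.1] 8.3 [ 0.2935 -0.1844  0.102 ] [155. 193.] [ 0.2935 -0.1842  0.102 ]
```

View pics/crop.png

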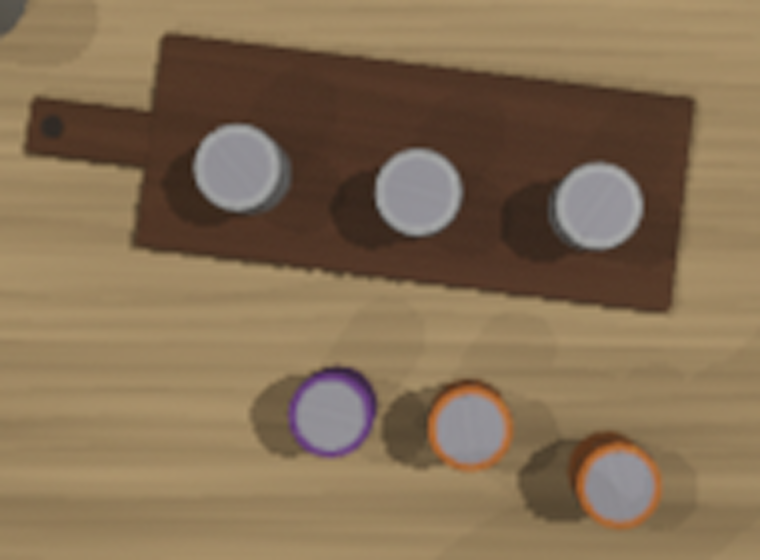

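The crop confirms three plain aluminium tins on the board, with a nearest the handle. The purple and orange ones stand off the board. Moving towards a, with the path bowed outward.

{"op": "step_arm", "data": {
  "motion": [
    {"grip": 0, "x": 40, "y": 40, "z": 0, "ax": 0, "ay": 0, "az": 0},
    {"grip": 0, "x": 45, "y": 45, "z": 0, "ax": 0, "ay": 0, "az": 0},
    {"grip": 0, "x": 45, "y": 45, "z": 0, "ax": 0, "ay": 0, "az": 0},
    {"grip": 0, "x": 40, "y": 50, "z": 0, "ax": 0, "ay": 0, "az": 0},
    {"grip": 0, "x": 40, "y": 50, "z": 0, "ax": 0, "ay": 0, "az": 0}
  ],
  "squeeze": 70
}}

```text
clock: 0.72
ee_pos: [0.4181, -0.3605, 0.1995]
tool_rot: [0.985, 0.171, -0.0, -0.0]
ft_force: [0.4, -0.1, 0.6]
width: 0.995
grip_force: 0.0
```

{"op": "step_arm", "data": {
  "motion": [
    {"grip": 0, "x": 30, "y": 55, "z": 0, "ax": 0, "ay": 0, "az": 0},
    {"grip": 0, "x": 30, "y": 55, "z": 0, "ax": 0, "ay": 0, "az": 0},
    {"grip": 0, "x": 20, "y": 55, "z": 0, "ax": 0, "ay": 0, "az": 0},
    {"grip": 0, "x": 20, "y": 55, "z": 0, "ax": 0, "ay": 0, "az": 0},
    {"grip": 0, "x": 0, "y": 55, "z": 0, "ax": 0, "ay": 0, "az": 0}
  ]
}}

```text
clock: 1.35
ee_pos: [0.5175, -0.0853, 0.1992]
tool_rot: [0.985, 0.172, -0.0, -0.0]
ft_force: [0.1, 0.5, -0.0]
width: 0.996
grip_force: 0.0
```

{"op": "step_arm", "data": {
  "motion": [
    {"grip": 0, "x": 0, "y": 50, "z": 0, "ax": 0, "ay": 0, "az": 0},
    {"grip": 0, "x": 0, "y": 50, "z": 0, "ax": 0, "ay": 0, "az": 0},
    {"grip": 0, "x": 0, "y": 45, "z": 0, "ax": 0, "ay": 0, "az": 0},
    {"grip": 0, "x": 0, "y": 30, "z": 0, "ax": 0, "ay": 0, "az": 0},
    {"grip": 0, "x": 0, "y": 0, "z": 0, "ax": 0, "ay": 0, "az": 0}
  ]
}}

```text
clock: 1.98
ee_pos: [0.5163, 0.0906, 0.1995]
tool_rot: [0.985, 0.174, -0.0, -0.001]
ft_force: [0.2, 0.0, 0.2]
width: 0.998
grip_force: 0.0
```

Run:
```python
from h import *
ci=bot.camera_info("wrist");im=bot.get_image("wrist");cv2.imwrite("pics/w1.png",im)
print(bot.read_state()["ee_pos"], proj(ci,[.519,.0925,.102]), proj(ci,[.519+.031,.0925,.102]), proj(ci,[.502,-.0385,.102]))
```

```text
[0.51663166 0.08829311 0.19943522] [281.36283808 192.31481922] [294.08180418 158.98284387] [407.50233162 255.4188973 ]
```

View pics/w1.png

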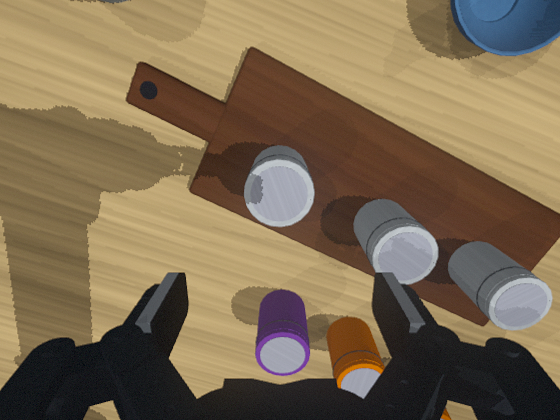

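The wrist view shows tin a's lid at about (279,192), against a predicted (281,192), so the estimate holds. Descending to TCP z of about 50 mm.

{"op": "step_arm", "data": {
  "motion": [
    {"grip": 0, "x": 2, "y": 3, "z": -35, "ax": 0, "ay": 0, "az": 0},
    {"grip": 0, "x": 0, "y": 0, "z": -40, "ax": 0, "ay": 0, "az": 0},
    {"grip": 0, "x": 0, "y": 0, "z": -40, "ax": 0, "ay": 0, "az": 0},
    {"grip": 0, "x": 0, "y": 0, "z": -34, "ax": 0, "ay": 0, "az": 0},
    {"grip": 0, "x": 0, "y": 0, "z": 0, "ax": 0, "ay": 0, "az": 0}
  ]
}}

```text
clock: 2.65
ee_pos: [0.5168, 0.0882, 0.0482]
tool_rot: [0.985, 0.17, -0.003, 0.0]
ft_force: [-0.2, 0.4, 0.8]
width: 1.004
grip_force: 0.0
```

{"op": "step_arm", "data": {
  "motion": [
    {"grip": 80, "x": 0, "y": 0, "z": 0},
    {"grip": 140, "x": 0, "y": 0, "z": 0},
    {"grip": 200, "x": 0, "y": 0, "z": 0},
    {"grip": 255, "x": 0, "y": 0, "z": 0},
    {"grip": 255, "x": 0, "y": 0, "z": 0}
  ]
}}

```text
invalid input at $.motion[0]: expected keys grip, x, y, z, ax, ay, az
```

{"op": "step_arm", "data": {
  "motion": [
    {"grip": 0, "x": 2, "y": 2, "z": 0, "ax": 0, "ay": 0, "az": 0},
    {"grip": 80, "x": 0, "y": 0, "z": 0, "ax": 0, "ay": 0, "az": 0},
    {"grip": 140, "x": 0, "y": 0, "z": 0, "ax": 0, "ay": 0, "az": 0},
    {"grip": 200, "x": 0, "y": 0, "z": 0, "ax": 0, "ay": 0, "az": 0},
    {"grip": 255, "x": 0, "y": 0, "z": 0, "ax": 0, "ay": 0, "az": 0}
  ]
}}

```text
clock: 3.28
ee_pos: [0.5225, 0.0929, 0.053]
tool_rot: [0.985, 0.171, 0.002, 0.0]
ft_force: [-2.2, 0.3, 9.4]
width: 0.694
grip_force: 74.0
```

{"op": "step_arm", "data": {
  "motion": [
    {"grip": 255, "x": 0, "y": 0, "z": 0, "ax": 0, "ay": 0, "az": 0},
    {"grip": 255, "x": 0, "y": 0, "z": 0, "ax": 0, "ay": 0, "az": 0},
    {"grip": 255, "x": 0, "y": 0, "z": 0, "ax": 0, "ay": 0, "az": 0},
    {"grip": 255, "x": 0, "y": 0, "z": 0, "ax": 0, "ay": 0, "az": 0},
    {"grip": 255, "x": 0, "y": 0, "z": 0, "ax": 0, "ay": 0, "az": 0}
  ]
}}

```text
clock: 3.9
ee_pos: [0.5226, 0.0929, 0.053]
tool_rot: [0.985, 0.171, 0.002, 0.0]
ft_force: [-2.3, 0.1, 9.9]
width: 0.691
grip_force: 74.0
```

{"op": "step_arm", "data": {
  "motion": [
    {"grip": 255, "x": 0, "y": 0, "z": 10, "ax": 0, "ay": 0, "az": 0},
    {"grip": 255, "x": 0, "y": 0, "z": 15, "ax": 0, "ay": 0, "az": 0},
    {"grip": 255, "x": 0, "y": 0, "z": 15, "ax": 0, "ay": 0, "az": 0},
    {"grip": 255, "x": 0, "y": 0, "z": 10, "ax": 0, "ay": 0, "az": 0},
    {"grip": 255, "x": 0, "y": 0, "z": 0, "ax": 0, "ay": 0, "az": 0}
  ]
}}

```text
clock: 4.53
ee_pos: [0.5217, 0.0925, 0.1019]
tool_rot: [0.985, 0.171, 0.001, 0.0]
ft_force: [0.4, -0.0, -2.2]
width: 0.693
grip_force: 75.5
```

{"op": "step_arm", "data": {
  "motion": [
    {"grip": 255, "x": 0, "y": 0, "z": 0, "ax": 0, "ay": 0, "az": 0},
    {"grip": 255, "x": 0, "y": 0, "z": 0, "ax": 0, "ay": 0, "az": 0},
    {"grip": 255, "x": 0, "y": 0, "z": 0, "ax": 0, "ay": 0, "az": 0},
    {"grip": 255, "x": 0, "y": 0, "z": 0, "ax": 0, "ay": 0, "az": 0},
    {"grip": 255, "x": 0, "y": 0, "z": 0, "ax": 0, "ay": 0, "az": 0}
  ]
}}

```text
clock: 5.15
ee_pos: [0.521, 0.0924, 0.1007]
tool_rot: [0.985, 0.171, -0.0, -0.0]
ft_force: [-0.3, -0.3, -2.1]
width: 0.692
grip_force: 75.5
```

```bash
cat > feel.py <<'E'
from h import *
import sys
F=[];P=[]
for i in range(8):
    s=bot.read_state();F.append(s["ft_force"]);P.append(s["ee_pos"])
    im=bot.get_image("scene")
cv2.imwrite("pics/%s.png"%sys.argv[1],im)
print(np.mean(F,0).round(2),np.std(F,0).round(2),np.mean(P,0).round(4),s["tool_rot"].round(4),s["width"],s["grip_force"],s["clock"])
E
python3 feel.py a1
```

```text
[ 0.1   0.22 -2.21] [0.7  0.5  0.46] [0.521  0.0923 0.1008] [ 0.9853  0.1711  0.     -0.    ] 0.69254030252486 75.47217977873515 5.5
```

View pics/a1.png

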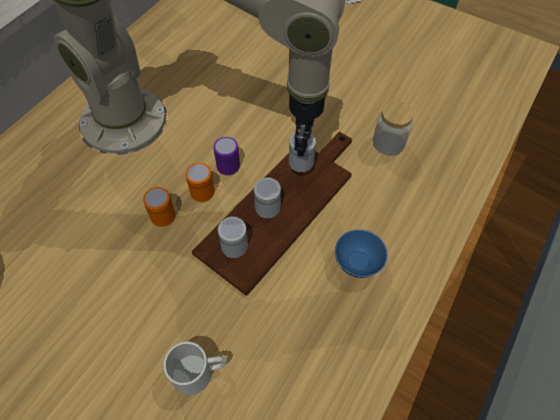

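Tin a is lifted clear and upright, reading about 2.2 N. Lowering it gently.

{"op": "step_arm", "data": {
  "motion": [
    {"grip": 255, "x": 0, "y": 0, "z": -15, "ax": 0, "ay": 0, "az": 0},
    {"grip": 255, "x": 0, "y": 0, "z": -15, "ax": 0, "ay": 0, "az": 0},
    {"grip": 255, "x": 0, "y": 0, "z": -10, "ax": 0, "ay": 0, "az": 0},
    {"grip": 255, "x": 0, "y": 0, "z": -4, "ax": 0, "ay": 0, "az": 0},
    {"grip": 255, "x": 0, "y": 0, "z": -2, "ax": 0, "ay": 0, "az": 0}
  ]
}}

```text
clock: 6.18
ee_pos: [0.521, 0.0924, 0.0546]
tool_rot: [0.985, 0.171, -0.0, -0.0]
ft_force: [-0.1, 0.7, -1.8]
width: 0.697
grip_force: 75.5
```

{"op": "step_arm", "data": {
  "motion": [
    {"grip": 255, "x": 0, "y": 0, "z": -1, "ax": 0, "ay": 0, "az": 0},
    {"grip": 255, "x": 0, "y": 0, "z": 0, "ax": 0, "ay": 0, "az": 0},
    {"grip": 255, "x": 0, "y": 0, "z": 0, "ax": 0, "ay": 0, "az": 0},
    {"grip": 255, "x": 0, "y": 0, "z": 0, "ax": 0, "ay": 0, "az": 0},
    {"grip": 255, "x": 0, "y": 0, "z": 0, "ax": 0, "ay": 0, "az": 0}
  ]
}}

```text
clock: 6.8
ee_pos: [0.5211, 0.0923, 0.0538]
tool_rot: [0.985, 0.171, 0.0, -0.0]
ft_force: [-0.2, -0.5, -1.7]
width: 0.693
grip_force: 75.5
```

{"op": "step_arm", "data": {
  "motion": [
    {"grip": 255, "x": 0, "y": 0, "z": -1, "ax": 0, "ay": 0, "az": 0},
    {"grip": 255, "x": 0, "y": 0, "z": -0.5, "ax": 0, "ay": 0, "az": 0},
    {"grip": 255, "x": 0, "y": 0, "z": 0, "ax": 0, "ay": 0, "az": 0},
    {"grip": 255, "x": 0, "y": 0, "z": 0, "ax": 0, "ay": 0, "az": 0},
    {"grip": 255, "x": 0, "y": 0, "z": 0, "ax": 0, "ay": 0, "az": 0}
  ]
}}

```text
clock: 7.42
ee_pos: [0.5215, 0.0926, 0.0531]
tool_rot: [0.985, 0.171, 0.001, 0.0]
ft_force: [-2.0, 0.3, 6.6]
width: 0.688
grip_force: 76.3
```

In contact (+6.6 N). Releasing, rising, then moving over b.

{"op": "step_arm", "data": {
  "motion": [
    {"grip": 180, "x": 0, "y": 0, "z": 0, "ax": 0, "ay": 0, "az": 0},
    {"grip": 100, "x": 0, "y": 0, "z": 0, "ax": 0, "ay": 0, "az": 0},
    {"grip": 0, "x": 0, "y": 0, "z": 0, "ax": 0, "ay": 0, "az": 0},
    {"grip": 0, "x": 0, "y": 0, "z": 0, "ax": 0, "ay": 0, "az": 0},
    {"grip": 0, "x": 0, "y": 0, "z": 0, "ax": 0, "ay": 0, "az": 0}
  ]
}}

```text
clock: 8.05
ee_pos: [0.521, 0.0923, 0.0522]
tool_rot: [0.985, 0.171, -0.0, -0.0]
ft_force: [-0.1, 0.3, -0.6]
width: 0.998
grip_force: 0.0
```

{"op": "step_arm", "data": {
  "motion": [
    {"grip": 0, "x": 0, "y": 0, "z": 15, "ax": 0, "ay": 0, "az": 0},
    {"grip": 0, "x": 0, "y": 0, "z": 30, "ax": 0, "ay": 0, "az": 0},
    {"grip": 0, "x": 0, "y": 0, "z": 40, "ax": 0, "ay": 0, "az": 0},
    {"grip": 0, "x": 0, "y": 0, "z": 40, "ax": 0, "ay": 0, "az": 0},
    {"grip": 0, "x": 0, "y": 0, "z": 15, "ax": 0, "ay": 0, "az": 0}
  ]
}}

```text
clock: 8.68
ee_pos: [0.5223, 0.0929, 0.196]
tool_rot: [0.985, 0.171, 0.003, 0.0]
ft_force: [0.5, 1.2, 0.5]
width: 1.002
grip_force: 0.0
```

{"op": "step_arm", "data": {
  "motion": [
    {"grip": 0, "x": -5, "y": -35, "z": 0, "ax": 0, "ay": 0, "az": 0},
    {"grip": 0, "x": -5, "y": -40, "z": 0, "ax": 0, "ay": 0, "az": 0},
    {"grip": 0, "x": -5, "y": -35, "z": 0, "ax": 0, "ay": 0, "az": 0},
    {"grip": 0, "x": -3, "y": -21, "z": 0, "ax": 0, "ay": 0, "az": 0},
    {"grip": 0, "x": 0, "y": 0, "z": 0, "ax": 0, "ay": 0, "az": 0}
  ]
}}

```text
clock: 9.3
ee_pos: [0.5026, -0.0405, 0.1921]
tool_rot: [0.986, 0.169, -0.0, 0.0]
ft_force: [0.1, 0.4, 0.4]
width: 0.999
grip_force: 0.0
```

Run:
```python
from h import *
cv2.imwrite("pics/t2.png",bot.get_image("scene"))
ci=bot.camera_info("wrist");im=bot.get_image("wrist");cv2.imwrite("pics/w2.png",im)
s=bot.read_state();print(s["ee_pos"],s["tool_rot"], proj(ci,[.521,.0925,.102]), proj(ci,[.502,-.0385,.102]),s["clock"])
```

```text
[ 0.50296576 -0.03770284  0.19223011] [ 9.85206577e-01  1.71370639e-01 -4.79537933e-05 -3.19370227e-04] [133.7709124  124.10909723] [281.71921855 199.09966999] 9.4
```

View pics/w2.png

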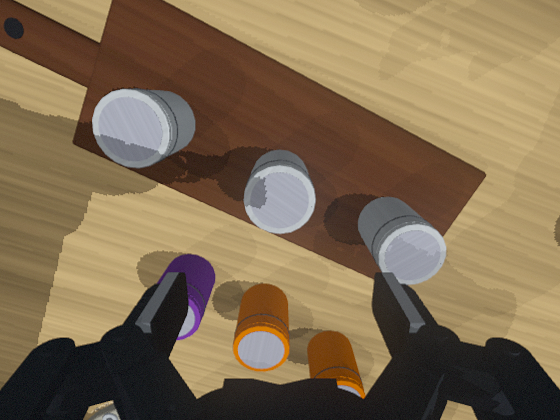

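Tin a stands upright on the board (lid at about (132,127)), and b's lid is at about (280,199), where predicted. TCP is over b, so I descend 142 mm to 0.050 m.

{"op": "step_arm", "data": {
  "motion": [
    {"grip": 0, "x": 0, "y": 0, "z": -33, "ax": 0, "ay": 0, "az": 0},
    {"grip": 0, "x": 0, "y": 0, "z": -38, "ax": 0, "ay": 0, "az": 0},
    {"grip": 0, "x": 0, "y": 0, "z": -38, "ax": 0, "ay": 0, "az": 0},
    {"grip": 0, "x": 0, "y": 0, "z": -31, "ax": 0, "ay": 0, "az": 0},
    {"grip": 0, "x": 0, "y": 0, "z": 0, "ax": 0, "ay": 0, "az": 0}
  ]
}}

```text
clock: 10.02
ee_pos: [0.5011, -0.0369, 0.0502]
tool_rot: [0.985, 0.172, -0.002, -0.001]
ft_force: [0.3, -0.1, -0.2]
width: 1.001
grip_force: 0.0
```

{"op": "step_arm", "data": {
  "motion": [
    {"grip": 0, "x": 0, "y": 0, "z": 0, "ax": 0, "ay": 0, "az": 0},
    {"grip": 80, "x": 0, "y": 0, "z": 0, "ax": 0, "ay": 0, "az": 0},
    {"grip": 140, "x": 0, "y": 0, "z": 0, "ax": 0, "ay": 0, "az": 0},
    {"grip": 200, "x": 0, "y": 0, "z": 0, "ax": 0, "ay": 0, "az": 0},
    {"grip": 255, "x": 0, "y": 0, "z": 0, "ax": 0, "ay": 0, "az": 0}
  ]
}}

```text
clock: 10.65
ee_pos: [0.5045, -0.0384, 0.0544]
tool_rot: [0.985, 0.171, 0.002, 0.0]
ft_force: [-2.1, 1.0, 9.8]
width: 0.687
grip_force: 74.1
```

{"op": "step_arm", "data": {
  "motion": [
    {"grip": 255, "x": 0, "y": 0, "z": 0, "ax": 0, "ay": 0, "az": 0},
    {"grip": 255, "x": 0, "y": 0, "z": 0, "ax": 0, "ay": 0, "az": 0},
    {"grip": 255, "x": 0, "y": 0, "z": 0, "ax": 0, "ay": 0, "az": 0},
    {"grip": 255, "x": 0, "y": 0, "z": 0, "ax": 0, "ay": 0, "az": 0},
    {"grip": 255, "x": 0, "y": 0, "z": 0, "ax": 0, "ay": 0, "az": 0}
  ]
}}

```text
clock: 11.28
ee_pos: [0.5045, -0.0384, 0.0545]
tool_rot: [0.985, 0.171, 0.002, 0.0]
ft_force: [-2.3, 1.4, 8.7]
width: 0.689
grip_force: 74.1
```

{"op": "step_arm", "data": {
  "motion": [
    {"grip": 255, "x": 0, "y": 0, "z": 10, "ax": 0, "ay": 0, "az": 0},
    {"grip": 255, "x": 0, "y": 0, "z": 15, "ax": 0, "ay": 0, "az": 0},
    {"grip": 255, "x": 0, "y": 0, "z": 15, "ax": 0, "ay": 0, "az": 0},
    {"grip": 255, "x": 0, "y": 0, "z": 10, "ax": 0, "ay": 0, "az": 0},
    {"grip": 255, "x": 0, "y": 0, "z": 0, "ax": 0, "ay": 0, "az": 0}
  ]
}}

```text
clock: 11.9
ee_pos: [0.5037, -0.0387, 0.1033]
tool_rot: [0.985, 0.171, 0.001, 0.0]
ft_force: [-0.6, 1.2, -5.3]
width: 0.687
grip_force: 76.2
```

{"op": "step_arm", "data": {
  "motion": [
    {"grip": 255, "x": 0, "y": 0, "z": 0, "ax": 0, "ay": 0, "az": 0},
    {"grip": 255, "x": 0, "y": 0, "z": 0, "ax": 0, "ay": 0, "az": 0},
    {"grip": 255, "x": 0, "y": 0, "z": 0, "ax": 0, "ay": 0, "az": 0},
    {"grip": 255, "x": 0, "y": 0, "z": 0, "ax": 0, "ay": 0, "az": 0},
    {"grip": 255, "x": 0, "y": 0, "z": 0, "ax": 0, "ay": 0, "az": 0}
  ]
}}

```text
clock: 12.52
ee_pos: [0.503, -0.0386, 0.1022]
tool_rot: [0.985, 0.171, -0.0, -0.0]
ft_force: [-0.0, 0.8, -3.6]
width: 0.688
grip_force: 76.2
```

```bash
python3 feel.py b1
```

```text
[-0.03  0.03 -3.81] [0.58 0.59 0.21] [ 0.503  -0.0386  0.1023] [ 0.9853  0.1711  0.     -0.    ] 0.6880797269315453 76.2110009076423 12.875
```

b reads about 3.8 N. Setting it back down.

{"op": "step_arm", "data": {
  "motion": [
    {"grip": 255, "x": 0, "y": 0, "z": -15, "ax": 0, "ay": 0, "az": 0},
    {"grip": 255, "x": 0, "y": 0, "z": -15, "ax": 0, "ay": 0, "az": 0},
    {"grip": 255, "x": 0, "y": 0, "z": -11, "ax": 0, "ay": 0, "az": 0},
    {"grip": 255, "x": 0, "y": 0, "z": -4, "ax": 0, "ay": 0, "az": 0},
    {"grip": 255, "x": 0, "y": 0, "z": -2, "ax": 0, "ay": 0, "az": 0}
  ]
}}

```text
clock: 13.55
ee_pos: [0.5031, -0.0386, 0.055]
tool_rot: [0.985, 0.171, -0.0, -0.0]
ft_force: [0.7, 0.3, -3.7]
width: 0.685
grip_force: 76.2
```

{"op": "step_arm", "data": {
  "motion": [
    {"grip": 255, "x": 0, "y": 0, "z": -1, "ax": 0, "ay": 0, "az": 0},
    {"grip": 255, "x": 0, "y": 0, "z": 0, "ax": 0, "ay": 0, "az": 0},
    {"grip": 255, "x": 0, "y": 0, "z": 0, "ax": 0, "ay": 0, "az": 0},
    {"grip": 255, "x": 0, "y": 0, "z": 0, "ax": 0, "ay": 0, "az": 0},
    {"grip": 255, "x": 0, "y": 0, "z": 0, "ax": 0, "ay": 0, "az": 0}
  ]
}}

```text
clock: 14.18
ee_pos: [0.5034, -0.0387, 0.0546]
tool_rot: [0.985, 0.171, 0.0, 0.0]
ft_force: [-0.3, 1.0, 0.4]
width: 0.687
grip_force: 76.3
```

{"op": "step_arm", "data": {
  "motion": [
    {"grip": 255, "x": 0, "y": 0, "z": -0.5, "ax": 0, "ay": 0, "az": 0},
    {"grip": 255, "x": 0, "y": 0, "z": 0, "ax": 0, "ay": 0, "az": 0},
    {"grip": 180, "x": 0, "y": 0, "z": 0, "ax": 0, "ay": 0, "az": 0},
    {"grip": 100, "x": 0, "y": 0, "z": 0, "ax": 0, "ay": 0, "az": 0},
    {"grip": 0, "x": 0, "y": 0, "z": 0, "ax": 0, "ay": 0, "az": 0}
  ]
}}

```text
clock: 14.8
ee_pos: [0.5033, -0.0387, 0.054]
tool_rot: [0.985, 0.171, 0.0, 0.0]
ft_force: [0.0, -0.7, 0.1]
width: 0.883
grip_force: 0.0
```

{"op": "step_arm", "data": {
  "motion": [
    {"grip": 0, "x": 0, "y": 0, "z": 0, "ax": 0, "ay": 0, "az": 0},
    {"grip": 0, "x": 0, "y": 0, "z": 0, "ax": 0, "ay": 0, "az": 0},
    {"grip": 0, "x": 0, "y": 0, "z": 15, "ax": 0, "ay": 0, "az": 0},
    {"grip": 0, "x": 0, "y": 0, "z": 30, "ax": 0, "ay": 0, "az": 0},
    {"grip": 0, "x": 0, "y": 0, "z": 40, "ax": 0, "ay": 0, "az": 0}
  ]
}}

```text
clock: 15.42
ee_pos: [0.5025, -0.0386, 0.14]
tool_rot: [0.985, 0.171, -0.0, -0.0]
ft_force: [0.3, -0.2, -0.3]
width: 0.998
grip_force: 0.0
```

{"op": "step_arm", "data": {
  "motion": [
    {"grip": 0, "x": 0, "y": 0, "z": 40, "ax": 0, "ay": 0, "az": 0},
    {"grip": 0, "x": 0, "y": 0, "z": 15, "ax": 0, "ay": 0, "az": 0},
    {"grip": 0, "x": -2, "y": -35, "z": 0, "ax": 0, "ay": 0, "az": 0},
    {"grip": 0, "x": -4, "y": -40, "z": 0, "ax": 0, "ay": 0, "az": 0},
    {"grip": 0, "x": -2, "y": -35, "z": 0, "ax": 0, "ay": 0, "az": 0}
  ]
}}

```text
clock: 16.05
ee_pos: [0.4944, -0.1501, 0.1937]
tool_rot: [0.985, 0.171, -0.0, -0.0]
ft_force: [-0.4, -1.0, -0.3]
width: 0.999
grip_force: 0.0
```

{"op": "step_arm", "data": {
  "motion": [
    {"grip": 0, "x": -1, "y": -20, "z": 0, "ax": 0, "ay": 0, "az": 0},
    {"grip": 0, "x": 0, "y": 0, "z": 0, "ax": 0, "ay": 0, "az": 0},
    {"grip": 0, "x": 0, "y": 0, "z": 0, "ax": 0, "ay": 0, "az": 0},
    {"grip": 0, "x": 0, "y": 0, "z": 0, "ax": 0, "ay": 0, "az": 0},
    {"grip": 0, "x": 0, "y": 0, "z": 0, "ax": 0, "ay": 0, "az": 0}
  ]
}}

```text
clock: 16.68
ee_pos: [0.4942, -0.1677, 0.1939]
tool_rot: [0.985, 0.172, 0.0, -0.0]
ft_force: [0.3, -1.0, 0.5]
width: 1.0
grip_force: 0.0
```

Run:
```python
from h import *
ci=bot.camera_info("wrist");im=bot.get_image("wrist");cv2.imwrite("pics/w3.png",im)
s=bot.read_state();print(s["ee_pos"],s["tool_rot"], proj(ci,[.503,-.0385,.102]), proj(ci,[.4935,-.1685,.102]),s["clock"])
```

```text
[ 0.49415982 -0.1679631   0.19384167] [ 9.85164297e-01  1.71613814e-01  6.19295119e-05 -4.96347073e-05] [134.918685  135.8046371] [282.83759414 198.86125167] 16.725
```

View pics/w3.png

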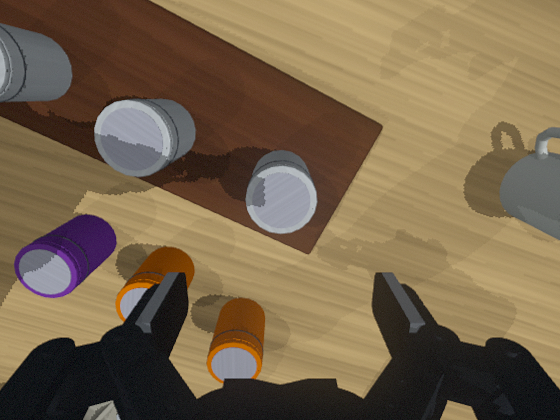

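Tin b stands at (134,137), and c's lid is at (281,199) as predicted. Descending 143 mm onto c.

{"op": "step_arm", "data": {
  "motion": [
    {"grip": 0, "x": 0, "y": 0, "z": -33, "ax": 0, "ay": 0, "az": 0},
    {"grip": 0, "x": 0, "y": 0, "z": -38, "ax": 0, "ay": 0, "az": 0},
    {"grip": 0, "x": 0, "y": 0, "z": -38, "ax": 0, "ay": 0, "az": 0},
    {"grip": 0, "x": 0, "y": 0, "z": -33, "ax": 0, "ay": 0, "az": 0},
    {"grip": 0, "x": 0, "y": 0, "z": 0, "ax": 0, "ay": 0, "az": 0}
  ]
}}

```text
clock: 17.35
ee_pos: [0.492, -0.1678, 0.0496]
tool_rot: [0.985, 0.171, -0.002, -0.001]
ft_force: [1.2, 0.9, 0.5]
width: 0.998
grip_force: 0.0
```

{"op": "step_arm", "data": {
  "motion": [
    {"grip": 0, "x": 0, "y": 0, "z": 0, "ax": 0, "ay": 0, "az": 0},
    {"grip": 80, "x": 0, "y": 0, "z": 0, "ax": 0, "ay": 0, "az": 0},
    {"grip": 140, "x": 0, "y": 0, "z": 0, "ax": 0, "ay": 0, "az": 0},
    {"grip": 200, "x": 0, "y": 0, "z": 0, "ax": 0, "ay": 0, "az": 0},
    {"grip": 255, "x": 0, "y": 0, "z": 0, "ax": 0, "ay": 0, "az": 0}
  ]
}}

```text
clock: 17.98
ee_pos: [0.4953, -0.1689, 0.0541]
tool_rot: [0.985, 0.171, 0.001, 0.001]
ft_force: [-3.3, 1.5, 10.6]
width: 0.692
grip_force: 73.8
```

{"op": "step_arm", "data": {
  "motion": [
    {"grip": 255, "x": 0, "y": 0, "z": 0, "ax": 0, "ay": 0, "az": 0},
    {"grip": 255, "x": 0, "y": 0, "z": 0, "ax": 0, "ay": 0, "az": 0},
    {"grip": 255, "x": 0, "y": 0, "z": 0, "ax": 0, "ay": 0, "az": 0},
    {"grip": 255, "x": 0, "y": 0, "z": 0, "ax": 0, "ay": 0, "az": 0},
    {"grip": 255, "x": 0, "y": 0, "z": 0, "ax": 0, "ay": 0, "az": 0}
  ]
}}

```text
clock: 18.6
ee_pos: [0.4953, -0.1689, 0.054]
tool_rot: [0.985, 0.171, 0.001, 0.001]
ft_force: [-2.6, 1.2, 9.6]
width: 0.694
grip_force: 73.8
```

{"op": "step_arm", "data": {
  "motion": [
    {"grip": 255, "x": 0, "y": 0, "z": 10, "ax": 0, "ay": 0, "az": 0},
    {"grip": 255, "x": 0, "y": 0, "z": 15, "ax": 0, "ay": 0, "az": 0},
    {"grip": 255, "x": 0, "y": 0, "z": 15, "ax": 0, "ay": 0, "az": 0},
    {"grip": 255, "x": 0, "y": 0, "z": 10, "ax": 0, "ay": 0, "az": 0},
    {"grip": 255, "x": 0, "y": 0, "z": 0, "ax": 0, "ay": 0, "az": 0}
  ]
}}

```text
clock: 19.23
ee_pos: [0.4947, -0.1689, 0.1029]
tool_rot: [0.985, 0.171, 0.001, 0.0]
ft_force: [-0.1, 0.3, -1.7]
width: 0.69
grip_force: 75.2
```

{"op": "step_arm", "data": {
  "motion": [
    {"grip": 255, "x": 0, "y": 0, "z": 0, "ax": 0, "ay": 0, "az": 0},
    {"grip": 255, "x": 0, "y": 0, "z": 0, "ax": 0, "ay": 0, "az": 0},
    {"grip": 255, "x": 0, "y": 0, "z": 0, "ax": 0, "ay": 0, "az": 0},
    {"grip": 255, "x": 0, "y": 0, "z": 0, "ax": 0, "ay": 0, "az": 0},
    {"grip": 255, "x": 0, "y": 0, "z": 0, "ax": 0, "ay": 0, "az": 0}
  ]
}}

```text
clock: 19.85
ee_pos: [0.494, -0.1687, 0.1017]
tool_rot: [0.985, 0.171, -0.0, -0.0]
ft_force: [0.1, 0.0, -1.7]
width: 0.686
grip_force: 75.2
```

```bash
python3 feel.py c1
```

```text
[ 0.04  0.09 -1.45] [0.48 0.46 0.19] [ 0.494  -0.1687  0.1018] [ 0.9853  0.1711  0.     -0.    ] 0.6912640959835489 75.2492662332952 20.2
```

c reads about 1.45 N, a 2.2 N and b 3.8 N, so b is heaviest. Setting c down.

{"op": "step_arm", "data": {
  "motion": [
    {"grip": 255, "x": 0, "y": 0, "z": -15, "ax": 0, "ay": 0, "az": 0},
    {"grip": 255, "x": 0, "y": 0, "z": -15, "ax": 0, "ay": 0, "az": 0},
    {"grip": 255, "x": 0, "y": 0, "z": -11, "ax": 0, "ay": 0, "az": 0},
    {"grip": 255, "x": 0, "y": 0, "z": -4, "ax": 0, "ay": 0, "az": 0},
    {"grip": 255, "x": 0, "y": 0, "z": -2, "ax": 0, "ay": 0, "az": 0}
  ]
}}

```text
clock: 20.88
ee_pos: [0.494, -0.1686, 0.0545]
tool_rot: [0.985, 0.171, -0.0, -0.0]
ft_force: [-0.9, -0.1, -1.3]
width: 0.687
grip_force: 75.3
```

{"op": "step_arm", "data": {
  "motion": [
    {"grip": 255, "x": 0, "y": 0, "z": -1, "ax": 0, "ay": 0, "az": 0},
    {"grip": 255, "x": 0, "y": 0, "z": 0, "ax": 0, "ay": 0, "az": 0},
    {"grip": 255, "x": 0, "y": 0, "z": 0, "ax": 0, "ay": 0, "az": 0},
    {"grip": 255, "x": 0, "y": 0, "z": 0, "ax": 0, "ay": 0, "az": 0},
    {"grip": 255, "x": 0, "y": 0, "z": 0, "ax": 0, "ay": 0, "az": 0}
  ]
}}

```text
clock: 21.5
ee_pos: [0.4945, -0.1686, 0.0542]
tool_rot: [0.985, 0.171, 0.0, 0.0]
ft_force: [0.0, 1.1, 2.7]
width: 0.689
grip_force: 75.4
```

{"op": "step_arm", "data": {
  "motion": [
    {"grip": 180, "x": 0, "y": 0, "z": 0, "ax": 0, "ay": 0, "az": 0},
    {"grip": 100, "x": 0, "y": 0, "z": 0, "ax": 0, "ay": 0, "az": 0},
    {"grip": 0, "x": 0, "y": 0, "z": 0, "ax": 0, "ay": 0, "az": 0},
    {"grip": 0, "x": 0, "y": 0, "z": 0, "ax": 0, "ay": 0, "az": 0},
    {"grip": 0, "x": 0, "y": 0, "z": 0, "ax": 0, "ay": 0, "az": 0}
  ]
}}

```text
clock: 22.12
ee_pos: [0.4937, -0.1687, 0.0535]
tool_rot: [0.985, 0.171, -0.0, -0.0]
ft_force: [-0.7, 0.4, -0.7]
width: 0.996
grip_force: 0.0
```

{"op": "step_arm", "data": {
  "motion": [
    {"grip": 0, "x": 0, "y": 0, "z": 15, "ax": 0, "ay": 0, "az": 0},
    {"grip": 0, "x": 0, "y": 0, "z": 30, "ax": 0, "ay": 0, "az": 0},
    {"grip": 0, "x": 0, "y": 0, "z": 40, "ax": 0, "ay": 0, "az": 0},
    {"grip": 0, "x": 0, "y": 0, "z": 40, "ax": 0, "ay": 0, "az": 0},
    {"grip": 0, "x": 0, "y": 0, "z": 15, "ax": 0, "ay": 0, "az": 0}
  ]
}}

```text
clock: 22.75
ee_pos: [0.4954, -0.1689, 0.1975]
tool_rot: [0.985, 0.171, 0.002, 0.001]
ft_force: [1.5, 0.1, -0.5]
width: 0.999
grip_force: 0.0
```

{"op": "step_arm", "data": {
  "motion": [
    {"grip": 0, "x": 2, "y": 35, "z": 0, "ax": 0, "ay": 0, "az": 0},
    {"grip": 0, "x": 3, "y": 40, "z": 0, "ax": 0, "ay": 0, "az": 0},
    {"grip": 0, "x": 3, "y": 35, "z": 0, "ax": 0, "ay": 0, "az": 0},
    {"grip": 0, "x": 1, "y": 20, "z": 0, "ax": 0, "ay": 0, "az": 0},
    {"grip": 0, "x": 0, "y": 0, "z": 0, "ax": 0, "ay": 0, "az": 0}
  ]
}}

```text
clock: 23.38
ee_pos: [0.5028, -0.0369, 0.1938]
tool_rot: [0.985, 0.173, -0.0, -0.0]
ft_force: [0.5, -0.4, 0.3]
width: 0.998
grip_force: 0.0
```

Run:
```python
from h import *
ci=bot.camera_info("wrist");im=bot.get_image("wrist");cv2.imwrite("pics/w4.png",im)
s=bot.read_state();print(s["ee_pos"],s["tool_rot"], proj(ci,[.503,-.0385,.102]), proj(ci,[.494,-.1685,.102]),s["clock"])
```

```text
[ 0.50278708 -0.03869663  0.19364791] [ 9.85159828e-01  1.71639276e-01 -2.64322122e-04  5.09595544e-05] [284.12574213 198.23494721] [415.14161155 253.89063659] 23.425
```

View pics/w4.png

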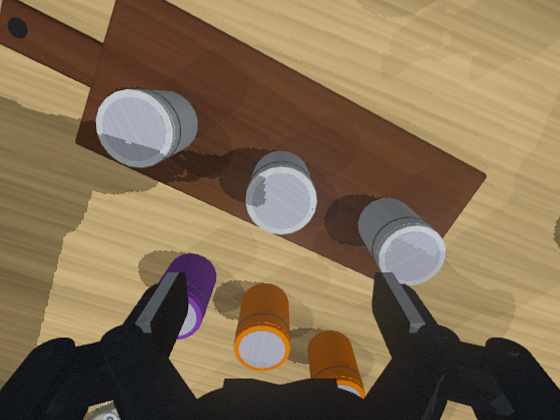

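All three stand on the board: a at (135,127), b at (281,199) and c at (411,253). Grasping b again.

{"op": "step_arm", "data": {
  "motion": [
    {"grip": 0, "x": 0, "y": 0, "z": -33, "ax": 0, "ay": 0, "az": 0},
    {"grip": 0, "x": 0, "y": 0, "z": -38, "ax": 0, "ay": 0, "az": 0},
    {"grip": 0, "x": 0, "y": 0, "z": -38, "ax": 0, "ay": 0, "az": 0},
    {"grip": 0, "x": 0, "y": 0, "z": -33, "ax": 0, "ay": 0, "az": 0},
    {"grip": 0, "x": 0, "y": 0, "z": 0, "ax": 0, "ay": 0, "az": 0}
  ]
}}

```text
clock: 24.05
ee_pos: [0.5006, -0.0403, 0.0494]
tool_rot: [0.985, 0.17, -0.003, -0.001]
ft_force: [0.3, -0.3, 0.9]
width: 0.998
grip_force: 0.0
```

{"op": "step_arm", "data": {
  "motion": [
    {"grip": 0, "x": 0, "y": 0, "z": 0, "ax": 0, "ay": 0, "az": 0},
    {"grip": 80, "x": 0, "y": 0, "z": 0, "ax": 0, "ay": 0, "az": 0},
    {"grip": 140, "x": 0, "y": 0, "z": 0, "ax": 0, "ay": 0, "az": 0},
    {"grip": 200, "x": 0, "y": 0, "z": 0, "ax": 0, "ay": 0, "az": 0},
    {"grip": 255, "x": 0, "y": 0, "z": 0, "ax": 0, "ay": 0, "az": 0}
  ]
}}

```text
clock: 24.68
ee_pos: [0.5046, -0.0385, 0.054]
tool_rot: [0.985, 0.171, 0.002, 0.001]
ft_force: [-2.6, 0.8, 9.4]
width: 0.686
grip_force: 73.9
```

{"op": "step_arm", "data": {
  "motion": [
    {"grip": 255, "x": 0, "y": 0, "z": 0, "ax": 0, "ay": 0, "az": 0},
    {"grip": 255, "x": 0, "y": 0, "z": 0, "ax": 0, "ay": 0, "az": 0},
    {"grip": 255, "x": 0, "y": 0, "z": 10, "ax": 0, "ay": 0, "az": 0},
    {"grip": 255, "x": 0, "y": 0, "z": 15, "ax": 0, "ay": 0, "az": 0},
    {"grip": 255, "x": 0, "y": 0, "z": 20, "ax": 0, "ay": 0, "az": 0}
  ]
}}

```text
clock: 25.3
ee_pos: [0.5026, -0.0387, 0.0976]
tool_rot: [0.985, 0.171, -0.0, -0.0]
ft_force: [0.3, 0.4, -3.5]
width: 0.685
grip_force: 76.1
```

{"op": "step_arm", "data": {
  "motion": [
    {"grip": 255, "x": 0, "y": 0, "z": 25, "ax": 0, "ay": 0, "az": 0},
    {"grip": 255, "x": 0, "y": 0, "z": 25, "ax": 0, "ay": 0, "az": 0},
    {"grip": 255, "x": 0, "y": 0, "z": 25, "ax": 0, "ay": 0, "az": 0},
    {"grip": 255, "x": 0, "y": 0, "z": 20, "ax": 0, "ay": 0, "az": 0},
    {"grip": 255, "x": 0, "y": 0, "z": 12, "ax": 0, "ay": 0, "az": 0}
  ]
}}

```text
clock: 25.92
ee_pos: [0.5033, -0.0386, 0.2055]
tool_rot: [0.985, 0.171, 0.001, 0.0]
ft_force: [0.1, -0.1, -4.0]
width: 0.69
grip_force: 76.2
```

{"op": "step_arm", "data": {
  "motion": [
    {"grip": 255, "x": 0, "y": 0, "z": 0, "ax": 0, "ay": 0, "az": 0},
    {"grip": 255, "x": 0, "y": 0, "z": 0, "ax": 0, "ay": 0, "az": 0},
    {"grip": 255, "x": 0, "y": 0, "z": 0, "ax": 0, "ay": 0, "az": 0},
    {"grip": 255, "x": 0, "y": 0, "z": 0, "ax": 0, "ay": 0, "az": 0},
    {"grip": 255, "x": 0, "y": 0, "z": 0, "ax": 0, "ay": 0, "az": 0}
  ]
}}

```text
clock: 26.55
ee_pos: [0.5029, -0.0386, 0.2035]
tool_rot: [0.985, 0.171, -0.0, -0.0]
ft_force: [-0.1, 0.1, -4.8]
width: 0.691
grip_force: 76.2
```

```bash
python3 feel.py end
```

```text
[ 0.01  0.14 -4.54] [0.44 0.4  0.31] [ 0.503  -0.0387  0.2037] [ 0.9853  0.1711  0.     -0.    ] 0.6902501812290173 76.24014437154983 26.9
```

View pics/end.png

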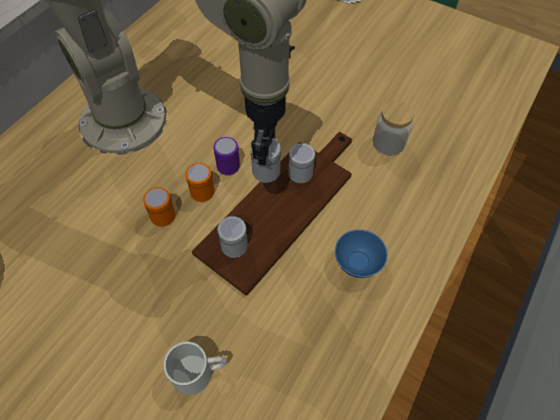

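Tin b is held upright at about (266,160), about 149 mm above its resting height. a and c stand on the board, and nothing else has been disturbed.

```bash
python3 -c "
from bench import bot
print(bot.sign_off())"
```

```text
the job is handed in; nothing more can be done
None
```

I lifted the tins in order from the handle end (a about 2.2 N, b 3.8 N, c 1.5 N) and handed the job in holding the heaviest, the middle tin b, upright about 15 cm above the board, with a and c standing on it.

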